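Set the lathe speed selector to the blue preset and confirm

ROBOT

A 6-joint arm with a two-finger parallel gripper is mounted at the origin on a cart in front of the work surface, level with it; the furniture and walls round the work are solid. World frame = base frame: x ahead of the robot, y to its left, z up, the work surface at z = 0. Lengths are in m, angles in rad, forces in N, time in s.
With the tool pointing down it reaches from about 0.425 to 1.125 m from the base axis. Payload 14.9 kg.
Tool frame: the origin (TCP) lies at the very end of the fingers, on their centre line; the grasp point (between the pads) lies 19 mm behind it (robot.grasp_offset is the distance from the TCP to the grasp point, in m); x points along the fingers, y is the direction in which the jaws open and shut, and the axes are right-handed (so a half turn about x gives the same grasp; the last joint's range is limited). The gripper opens to 91 mm and grips with 3 to 60 N. Pads are 32 mm wide; open, the fingers measure 118 mm over their backs; the gripper's body (76 mm by 178 mm) begins 60 mm behind the grasp point.
Start: joints at [-1.314, 0.379, 1.734, -0, 1.028, -0.033], TCP at [0.2, -0.671, 0.214] pointing down, gripper open.
Joint ranges: [-2.77, 2.77], [-0.74, 2.19], [0, 2.66], [-1.06, 4.2], [0.31, 2.87], [-3.08, 3.08]. Speed limits (rad/s): [1.89, 1.89, 2.39, 3.14, 3.14, 3.14].

INTERFACE

Orientations are given as a unit quaternion [x, y, z, w].
In Python, from bench import robot, viewer gives the robot as it stands.
- The arm moves only by the shell command python3 -m pendant 'ROWS'. ROWS is JSON, a list of rows, each a list of 3 entries, a list of its own where there are three numbers: the shift along the tool's x, y, z in cm, then the turn about the tool's x in degrees, then the gripper's target within -1 to 1 (shut at 1, half-way at 0, fully open at -1). A call has 1 to 12 rows; each row shifts and turns the pose as measured when the row begins, along the tool's axes as they then stand; what a row does not reach is not made up. A row lasts 1/8 s, in which the tool goes at most 62.5 mm and 10.7 degrees, less where a joint would pass 70% of its speed; a pose out of reach is approached as far as the arm can. A call is refused whole if a number of a shift passes 6.25 or a number of a turn 10.7, either way. A call with a gripper value outside its range is refused whole. The fingers move at their own pace and stop on an object; the grip force is fixed at half the most. Time passes only in rows, so rows that do not move let the fingers close. It gives the time, the measured TCP pose, the force and the opening at its end, in the units of the state.
- robot.state(): the state, without advancing time (a new reading comes with each control period).
- viewer.snapshot(name): name is "side" or "top" or "wrist"; returns a dict with "pixels" (384x512x3 uint8, red, green, blue), "depth" (384x512 float32, m along the optical axis (not along the pixel's ray), 0 where there is no reading), "fovy" (degrees; the focal length in pixels is half the picture's height over the tangent of half this angle, whatever the lens; pixels are square), "cx", "cy" (the principal point, pixels), "cam_to_world" (4x4, takes a point from camera to world coordinates); the wrist camera has in their place "T_tool_cam" (4x4, takes a point from camera to tool coordinates, whose origin is the TCP and whose axes are the tool frame's). Camera axes: x right, y down, z forward; pixel columns grow to the right and rows downward; lengths in m; the calibration is good to about 2 mm. A picture is of the moment at which its call begins: read the wrist's pose just before it.
- robot.finish_job(): hands the job in, once; it reports no verdict.
Trained networks look in a picture, given as the dict that the camera call returned (one of the last four; its "shot" number tells which), for a name from the list of things; names that differ only in an ending like _2 or _b are one class to them, and where a whole thing is asked for, a point or a joint stands for the part that bears it (a point fixed in the world has none). Each returns a list of dicts, best first, with "p" (0 to 1); they miss things now and then, are a little off and sometimes report something else, mostly with a low value. They report only what shows in the picture. A call takes as long as a camera call.
- viewer.look_for(picture, thing): "pixel" ([column, row] in pixels, amid what is visible of it).
- viewer.trace(picture, thing): "mask" (384x512 bool, what is visible of it) and "pixel" ([column, row] in pixels, amid what is visible of it).
The state is a dict: "clock": time; "joints": joint angles; "dq": joint speeds; "joint_torque": joint torques, N m; "tcp_pos": TCP position; "eef_rot": TCP orientation; "ft_force": force on the tool from outside, world axes, zero at the start; "moment": the same for the moment, N m; "finger_gap": finger opening in m.
Only numpy, scipy, OpenCV 4.12 (cv2) and the standard library are available. Lean on these libraries where they do the work, as an engineer would, in place of code of your own. Each camera call takes 0.05 s, during which the arm holds its last target.

TASK

Set the lathe's speed on the grey console: push the dial's orange tab round, over as many clicks as it takes, until it rests pointing straight at the blue marker, then press the green button fully down and let it come up again. Do it by pushing with the fingers only: do not pinch the tab, and do not press the button before the tab points at blue. Leave all the other things standing and lying where they are.

Things in the scene. Friction and masses are not known exactly. Their poses are not given: they have to be found in the camera images.
- console: speed-selector console, bolted down: grey box 260x260x45 mm, grey top plate; origin at the centre of its underside, own x points away from the robot, y to its left; turned up to 20 deg on the bench. On its middle line: the dial's axis 5 mm ahead of the centre, the green button 95 mm behind it (towards the robot)
- dial (a joint): dial angle (rad), counter-clockwise from above positive; 0 = tab points along the console's +x, away from the robot. Seven sprung click positions 30 deg apart, -90 to +90, stops at 96. Starts at 0 (no marker). The hump half-way between positions takes about 3 to 7 N at the tab; past it the dial runs on into the next position and stays, with about 3 deg of play
- dial_axis (a point): centre of the top face of the black dial disc, on the axis of turning, 14 mm above the console's top face; disc 100 mm diameter, with a metal boss of 32 mm diameter that rises 6 mm above it
- tab_top (a point): middle of the top face of the orange tab, an upright paddle on the dial with a white line on top: 42 mm long along the radius (from 43 to 85 mm from the axis), 14 mm thick, from 14 to 52 mm above the console's top face; this point lies 66 mm from the axis. Push on its broad sides, across the radius
- aim (a point): the point that the tab points at: on the tab's middle line 105 mm from the axis, 6 mm above the console's top; lies over a marker's centre when the tab points straight at it
- tab_left: the half of the orange tab on its counter-clockwise (seen from above) side, 7 mm thick; turns with the dial; its origin lies on the dial's axis
- tab_right: the half of the orange tab on its clockwise side, 7 mm thick; its origin lies on the dial's axis
- go_button (a joint): travel of the green button, 0 = up, 0.006 m = fully down; springs back by itself; 5 N hold it fully down
- go_button_top (a point): centre of the top face of the round green button, 28 mm diameter, in a black housing at the console's edge nearest the robot; it is pressed straight down, travel 6 mm
- marker_blue: blue round marker, 22 mm diameter, 6 mm high, fixed on the console's top face, 105 mm from the dial's axis at one of the six positions -90, -60, -30, +30, +60, +90 degrees (which one differs from run to run); origin at the centre of its underside
- marker_red: red round marker, 22 mm diameter, 6 mm high, fixed on the console's top face, 105 mm from the dial's axis at one of the six positions -90, -60, -30, +30, +60, +90 degrees (which one differs from run to run); origin at the centre of its underside
- marker_yellow: yellow round marker, 22 mm diameter, 6 mm high, fixed on the console's top face, 105 mm from the dial's axis at one of the six positions -90, -60, -30, +30, +60, +90 degrees (which one differs from run to run); origin at the centre of its underside
- marker_white: white round marker, 22 mm diameter, 6 mm high, fixed on the console's top face, 105 mm from the dial's axis at one of the six positions -90, -60, -30, +30, +60, +90 degrees (which one differs from run to run); origin at the centre of its underside
- marker_black: black round marker, 22 mm diameter, 6 mm high, fixed on the console's top face, 105 mm from the dial's axis at one of the six positions -90, -60, -30, +30, +60, +90 degrees (which one differs from run to run); origin at the centre of its underside
- marker_purple: purple round marker, 22 mm diameter, 6 mm high, fixed on the console's top face, 105 mm from the dial's axis at one of the six positions -90, -60, -30, +30, +60, +90 degrees (which one differs from run to run); origin at the centre of its underside
- burl_blank: bystander, loose: cylindrical golden-brown wooden turning blank, 40 mm diameter x 62 mm, standing on the front left corner of the console; origin at the centre of its underside
- turned_cup: bystander, loose: small wooden cup, 48 mm diameter x 58 mm, standing on the bench to the right of the console; origin at the centre of its underside
- wax_tin: bystander, loose: grey round tin with yellow lid, 83 mm diameter x 58 mm, on the bench to the left of the console; origin at the centre of its underside
- pen_blank: bystander, loose: square wooden stick, 19x130x19 mm, lying on the bench to the left of the console, near the robot; origin at the centre of its underside
- offcut: bystander, loose: dark wooden offcut, 40x75x25 mm, lying on the bench right of the console; origin at the centre of its underside

How it is judged:
By the outcome, as a careful person would: the job done as asked, in the order asked, and still so for the second after the job is handed in, with the robot touching nothing.
It also fails if it takes over 64 s, if anything falls off the work surface, if the arm or the gripper's body presses on something with over 40 N, if the wrist force passes 120 N, or if a joint passes its speed limit or range.

## Working session

There is one attempt and no reset: what is moved stays moved. The work goes in short steps, Python scripts to look and compute and a shell command to move; the robot and the scene stay as the last step left them, time stands still between calls to the robot, and variables do not carry over. Pictures are saved under pics/ and viewed, and the job is handed in when it is done.

```bash
mkdir -p pics; ls; cat > h.py <<'E'
import numpy as np, cv2
from bench import robot, viewer
def save(s,n):
    cv2.imwrite(f'pics/{n}.png', s['pixels'][:,:,::-1])
def world(s,px,T=None):
    f=192/np.tan(np.radians(s['fovy'])/2)
    c,r=int(round(px[0])),int(round(px[1]))
    w=s['depth'][max(r-1,0):r+2,max(c-1,0):c+2]; d=np.median(w[w>0])
    p=np.array([(px[0]-s['cx'])/f*d,(px[1]-s['cy'])/f*d,d,1])
    return ((s['cam_to_world'] if T is None else T)@p)[:3]
E
python3 - <<'E'
from h import *
st=robot.state(); print(st)
for n in ['top','side']:
    s=viewer.snapshot(n); save(s,n+'1')
    for t in ['marker_blue','go_button_top','tab_top','dial_axis','marker_red','marker_yellow','marker_white','marker_black','marker_purple','burl_blank','turned_cup','wax_tin','pen_blank','offcut']:
        r=viewer.look_for(s,t)
        if r: print(n,t,np.round(r[0]['pixel']),round(r[0]['p'],2),np.round(world(s,r[0]['pixel']),3))
E
```

```text
pics
{'clock': 0.0, 'joints': array([-1.31429175e+00,  3.79405687e-01,  1.73477506e+00, -1.01934355e-05,
        1.02849489e+00, -3.33629316e-02]), 'dq': array([ 0.00049349, -0.00176641,  0.00156843,  0.00052803, -0.00098021,
        0.00030301]), 'joint_torque': array([ 1.90915285e-03, -7.63736629e+01, -4.34375346e+01,  6.50938530e-02,
        4.24436247e-02, -6.20953870e-05]), 'tcp_pos': array([ 0.19992803, -0.67043189,  0.2132931 ]), 'eef_rot': array([-0.69964703, -0.10250722,  0.69973843, -0.10174688]), 'ft_force': array([-0.34372361, -0.13142005,  1.00757817]), 'moment': array([-0.01002181, -0.00550603,  0.01370472]), 'finger_gap': 0.09113560920987722}
top go_button_top [274. 207.] 0.49 [ 0.465 -0.055  0.065]
top tab_top [259. 179.] 0.8 [ 0.561 -0.003  0.065]
top dial_axis [261. 179.] 0.69 [ 0.561 -0.012  0.067]
top burl_blank [245. 216.] 0.63 [0.429 0.043 0.106]
top turned_cup [358. 196.] 0.54 [ 0.505 -0.353  0.051]
top wax_tin [167. 178.] 0.93 [0.568 0.319 0.055]
top pen_blank [188. 221.] 0.72 [0.419 0.248 0.016]
top offcut [344. 157.] 0.63 [ 0.649 -0.315  0.024]
side marker_blue [249. 195.] 0.49 [0.562 0.001 0.063]
side go_button_top [290. 192.] 0.58 [ 0.46  -0.034  0.065]
side tab_top [249. 196.] 0.74 [0.561 0.003 0.063]
side dial_axis [248. 194.] 0.91 [ 0.563 -0.002  0.063]
side marker_red [231. 223.] 0.6 [0.582 0.094 0.05 ]
side marker_yellow [247. 135.] 0.32 [ 0.644 -0.296  0.026]
side marker_purple [260. 226.] 0.55 [0.513 0.081 0.043]
side burl_blank [297. 215.] 0.8 [0.427 0.072 0.097]
side turned_cup [292. 126.] 0.7 [ 0.513 -0.345  0.048]
side pen_blank [283. 313.] 0.76 [0.411 0.288 0.018]
side offcut [246. 136.] 0.72 [ 0.646 -0.293  0.025]
```

```bash
python3 - <<'E'
import cv2
for n,(x0,x1,y0,y1) in {'top1':(150,370,110,250),'side1':(150,370,110,270)}.items():
    a=cv2.imread(f'pics/{n}.png')
    cv2.imwrite(f'pics/{n}z.png',cv2.resize(a[y0:y1,x0:x1],None,fx=3.6,fy=3.6,interpolation=cv2.INTER_CUBIC))
E
```

```text
(no output)
```

View pics/top1z.png

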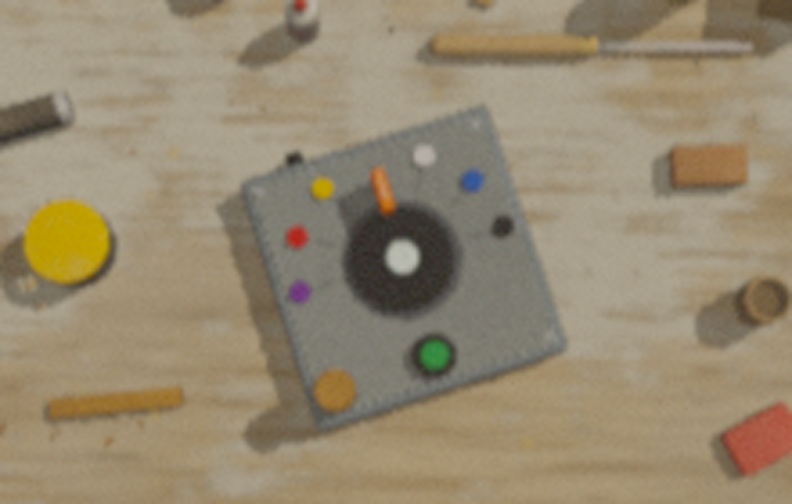

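View pics/side1z.png

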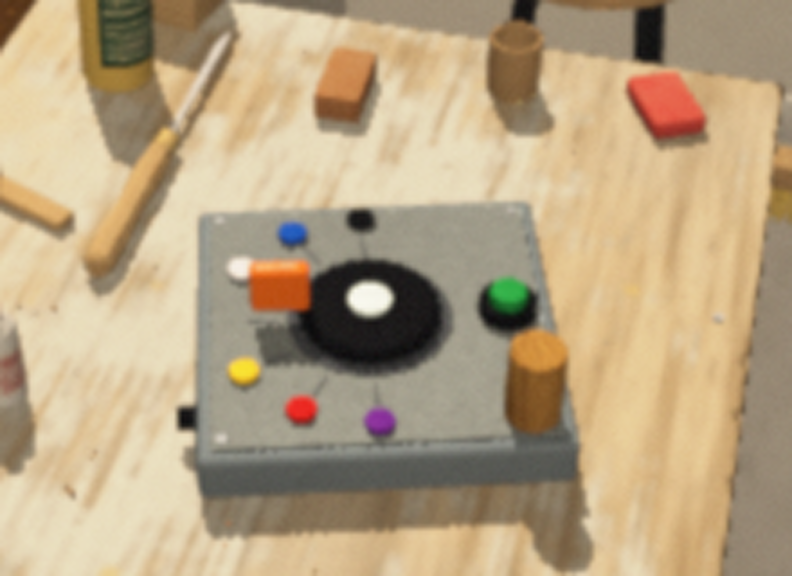

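View pics/top1.png

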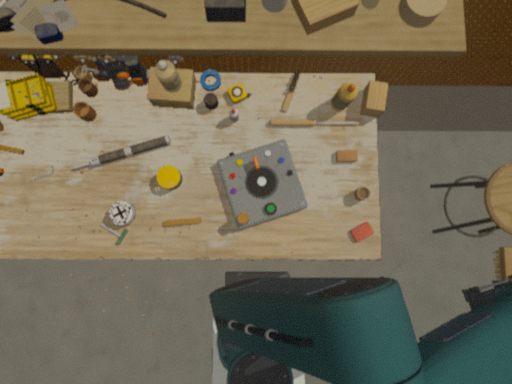

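```bash
cat >> h.py <<'E'
from scipy.spatial.transform import Rotation as R
def ray(s,px,z,T=None):
    f=192/np.tan(np.radians(s['fovy'])/2)
    T=s['cam_to_world'] if T is None else T
    d=T[:3,:3]@np.array([(px[0]-s['cx'])/f,(px[1]-s['cy'])/f,1]); o=T[:3,3]
    return o+d*(z-o[2])/d[2]
def toolT(st):
    T=np.eye(4);T[:3,:3]=R.from_quat(st['eef_rot']).as_matrix();T[:3,3]=st['tcp_pos'];return T
E
python3 - <<'E'
from h import *
print(toolT(robot.state()).round(3))
s=viewer.snapshot('top')
z={'boss':((402,257),.065),'blue':((473,181),.051),'white':((424,155),.051),'yellow':((323,188),.051),'red':((297,237),.051),'purple':((300,292),.051),'black':((502,226),.051),'button':((434,354),.065),'burl':((335,391),.107),'tabo':((378,172),.097)}
P={}
for k,(p,h) in z.items():
    P[k]=ray(s,(p[0]/3.6+150-.4,p[1]/3.6+110-.4),h); print(k,P[k].round(4))
# fit with marker model
ang={'yellow':30,'red':60,'purple':90,'white':-30,'blue':-60,'black':-90}
src=[];dst=[]
for k,a in ang.items(): src.append([.105*np.cos(np.radians(a)),.105*np.sin(np.radians(a))]);dst.append(P[k][:2])
src+= [[0,0],[-.1,0]]; dst+=[P['boss'][:2],P['button'][:2]]
src=np.array(src);dst=np.array(dst)
a=src-src.mean(0);b=dst-dst.mean(0)
th=np.arctan2((a[:,0]*b[:,1]-a[:,1]*b[:,0]).sum(),(a*b).sum())
Rm=np.array([[np.cos(th),-np.sin(th)],[np.sin(th),np.cos(th)]])
t=dst.mean(0)-Rm@src.mean(0)
print(np.degrees(th),t); print((dst-src@Rm.T-t).round(4))
E
```

```text
[[-0.     0.286 -0.958  0.2  ]
 [-0.    -0.958 -0.286 -0.671]
 [-1.     0.     0.     0.214]
 [ 0.     0.     0.     1.   ]]
boss [ 0.5549 -0.0122  0.065 ]
blue [ 0.6327 -0.0824  0.051 ]
white [ 0.6586 -0.0342  0.051 ]
yellow [0.6252 0.0652 0.051 ]
red [0.5764 0.0903 0.051 ]
purple [0.5222 0.0869 0.051 ]
black [ 0.5879 -0.1107  0.051 ]
button [ 0.4609 -0.043   0.065 ]
burl [0.4233 0.0508 0.107 ]
tabo [0.6323 0.0113 0.097 ]
18.132688983691036 [ 0.55515114 -0.01226891]
[[-0.     -0.0007]
 [-0.0004 -0.0002]
 [-0.0003 -0.0006]
 [ 0.0007 -0.0003]
 [-0.0007 -0.0001]
 [ 0.      0.0014]
 [-0.0002  0.    ]
 [ 0.0008  0.0004]]
```

```bash
python3 -m pendant '[[[0,-4.1,-4.2],0,1],[[0,-4.1,-4.2],0,1],[[0,-4.1,-4.2],0,1],[[0,-4.1,-4.2],0,1],[[0,-4.1,-4.2],0,1],[[0,-4.1,-4.2],0,1],[[0,-4.1,-4.2],0,1],[[0,-4.1,-4.2],0,1],[[0,-4.1,-4.2],0,1],[[0,-4.1,-4.2],0,1],[[0,-4.1,-4.2],0,1],[[0,-4.1,-4.2],0,1]]'
cat > g.py <<'E'
import sys
from h import *
AX=np.array([.5552,-.0123]);TH=18.13
def go(target):
    T=toolT(robot.state()); d=T[:3,:3].T@(np.array(target)-T[:3,3]); 
    print('tcp',T[:3,3].round(4),'yang',round(np.degrees(np.arctan2(T[1,1],T[0,1])),2),'shift cm',(d*100).round(2))
if __name__=='__main__':
    go([float(a) for a in sys.argv[1:4]])
    st=robot.state();print('F',st['ft_force'].round(2),'gap',st['finger_gap'],'t',st['clock'])
E
python3 g.py 0.6055 0.0462 0.2
```

```text
clock: 3.05
tcp_pos: [0.5523, -0.0401, 0.2157]
eef_rot: [0.702, 0.098, -0.698, 0.102]
ft_force: [0.3, -0.0, 0.7]
finger_gap: 0.0005
tcp [ 0.5523 -0.0401  0.2157] yang -73.73 shift cm [ 1.57 -6.81 -7.52]
F [ 0.29 -0.03  0.7 ] gap 0.000492075816733217 t 3.05
```

```bash
python3 -m pendant '[[[0,-3.4,-3.8],0,1],[[1.5,-3.4,-3.8],0,1],[[0,0,0],0,1]]'
python3 g.py 0.6055 0.0462 0.075; python3 - <<'E'
from h import *
s0=robot.state()
s=viewer.snapshot('wrist');save(s,'w1')
T=toolT(s0)@s['T_tool_cam']
for t in ['marker_blue','tab_top','dial_axis','go_button_top']:
    for r in viewer.look_for(s,t)[:1]: print(t,r['pixel'],r['p'],world(s,r['pixel'],T).round(4))
E
```

```text
clock: 3.42
tcp_pos: [0.6094, 0.053, 0.2009]
eef_rot: [0.702, 0.1, -0.697, 0.103]
ft_force: [0.6, 0.3, -0.6]
finger_gap: 0.0002
tcp [0.6094 0.053  0.2009] yang -73.51 shift cm [12.59  0.46  0.65]
F [ 0.57  0.26 -0.55] gap 0.00022445010303523343 t 3.425
marker_blue [393.5, 187.4] 0.55 [ 0.634  -0.0817  0.0514]
tab_top [304.9, 220.0] 0.8 [ 0.58   -0.0078  0.0592]
dial_axis [306.7, 219.9] 0.59 [ 0.5805 -0.0096  0.059 ]
```

View pics/w1.png

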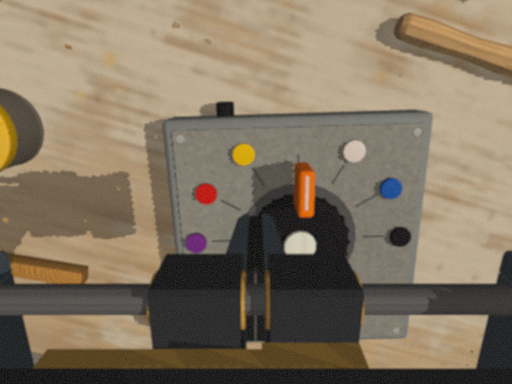

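```bash
python3 -m pendant '[[[3.5,0.2,0.3],-1.6,1],[[3.5,0.2,0.3],0,1],[[3,0,0],0,1],[[2.2,0,0],0,1],[[0,0,0],0,1]]'
python3 g.py 0.6117 0.0274 0.075; python3 - <<'E'
from h import *
s=viewer.snapshot('side');save(s,'s2');a=s['pixels'][110:270,150:370,::-1]
cv2.imwrite('pics/s2z.png',cv2.resize(a,None,fx=3.6,fy=3.6,interpolation=cv2.INTER_CUBIC))
E
```

```text
clock: 4.3
tcp_pos: [0.605, 0.0381, 0.0802]
eef_rot: [0.703, 0.106, -0.694, 0.11]
ft_force: [-0.1, 0.2, -0.2]
finger_gap: 0.0004
tcp [0.605  0.0381 0.0802] yang -72.46 shift cm [ 0.53  1.22 -0.31]
F [-0.05  0.19 -0.19] gap 0.0004187659216238482 t 4.3
```

View pics/s2z.png

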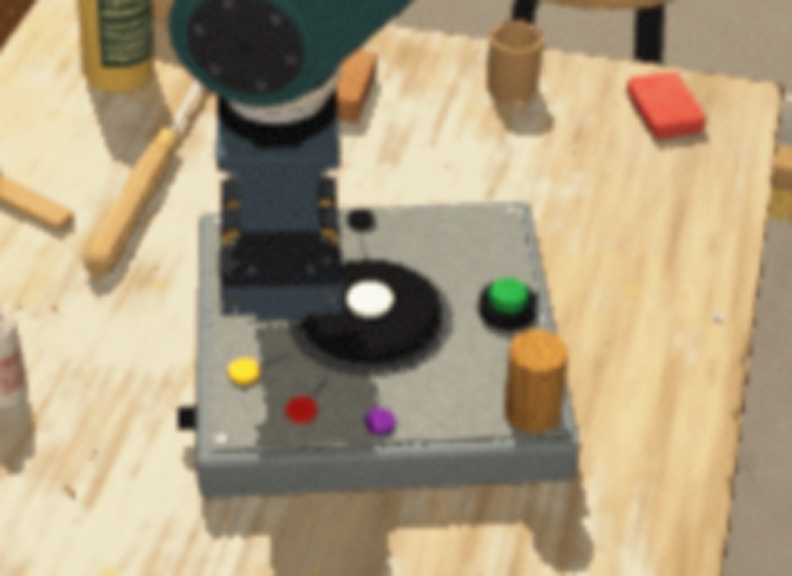

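```bash
python3 - <<'E'
from h import *
s=viewer.snapshot('side')
f=192/np.tan(np.radians(s['fovy'])/2)
W=np.linalg.inv(s['cam_to_world'])
def pr(p):
    c=W@np.append(p,1);u=np.array([c[0]/c[2]*f+s['cx'],c[1]/c[2]*f+s['cy']]);return u,(u-[150,110])*3.6,c[2]
T=toolT(robot.state())
for q in [(0,0,0),(0,-.0135,.016),(0,-.0135,-.016),(-.05,-.0135,.016),(-.079,-.038,.016),(-.079,-.089,.038),(-.079,-.089,-.038)]:
    u,z,d=pr((T@np.append(q,1))[:3]);print(q,u.round(1),z.round(0),d,s['depth'][int(u[1]),int(u[0])])
for zz in (290,300,305,308):
  for c in (230,260,285,320,335):
    print(zz,c,world(s,(c/3.6+150,zz/3.6+110)).round(3))
E
```

```text
(0, 0, 0) [227.4 196.3] [279. 311.] 1.1492097340742116 1.0360248
(0, -0.0135, 0.016) [234. 200.] [302. 324.] 1.140474653005788 1.1797757
(0, -0.0135, -0.016) [221.  200.3] [256. 325.] 1.138553878345305 1.1939167
(-0.05, -0.0135, 0.016) [233.9 185.2] [302. 271.] 1.1058116144587677 1.006396
(-0.079, -0.038, 0.016) [234.1 183.2] [303. 264.] 1.0681115724150299 1.0151736
(-0.079, -0.089, 0.038) [244.6 198.5] [341. 319.] 1.0328047799324884 1.1850283
(-0.079, -0.089, -0.038) [210.5 199.3] [218. 322.] 1.0282429401138418 1.1972378
290 230 [0.607 0.129 0.184]
290 260 [0.59  0.123 0.182]
290 285 [0.575 0.119 0.182]
290 320 [0.556 0.107 0.176]
290 335 [0.548 0.104 0.175]
300 230 [0.609 0.125 0.171]
300 260 [0.592 0.119 0.17 ]
300 285 [0.577 0.115 0.17 ]
300 320 [0.557 0.107 0.168]
300 335 [0.548 0.105 0.168]
305 230 [0.61  0.124 0.165]
305 260 [0.592 0.118 0.164]
305 285 [0.577 0.114 0.164]
305 320 [0.557 0.107 0.163]
305 335 [0.547 0.105 0.164]
308 230 [0.61  0.123 0.162]
308 260 [0.592 0.118 0.162]
308 285 [0.577 0.114 0.161]
308 320 [0.557 0.106 0.159]
308 335 [0.548 0.103 0.158]
```

```bash
python3 - <<'E'
from h import *
s0=robot.state(); s=viewer.snapshot('wrist');save(s,'w2')
E
```

```text
(no output)
```

View pics/w2.png

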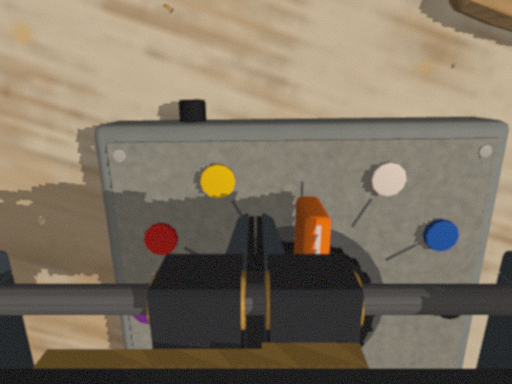

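```bash
python3 -m pendant '[[[0.5,0.3,-0.1],0,1],[[0,0.4,-0.1],0,1],[[0,0.3,-0.1],0,1],[[0,0,0],0,1]]'
cat > m.py <<'E'
from g import *
st=robot.state();T=toolT(st);d=T[:2,3]-AX
ya=np.degrees(np.arctan2(T[1,1],T[0,1]))
for a in [None]:
    # tab angle if finger back touches: offset 20.5 from line -> phi = ang(d)-asin(20.5/|d|)
    phi=np.degrees(np.arctan2(d[1],d[0])-np.arcsin(.0205/np.linalg.norm(d)))
    print('contact dial angle if touching',round(phi-TH,2),'tool ang rel dial',round(ya+90-TH,2),'r',np.linalg.norm(d).round(4),'tcp',T[:3,3].round(4),'Ftool',(T[:3,:3].T@st['ft_force']).round(2),'M',st['moment'].round(2),'t',st['clock'])
    for tgt in range(0,-70,-5):
        c,s=np.cos(np.radians(tgt+TH)),np.sin(np.radians(tgt+TH))
        if tgt<phi-TH and tgt>phi-TH-16:
            p=np.array([AX[0]+.063*c-.0205*s,AX[1]+.063*s+.0205*c,.075])
            print('to',tgt,((T[:3,:3].T@(p-T[:3,3]))*100).round(2),'turn',round((ya+90-TH)-tgt,1))
E
python3 m.py
```

```text
clock: 4.95
tcp_pos: [0.6146, 0.0292, 0.0797]
eef_rot: [0.706, 0.105, -0.692, 0.111]
ft_force: [-0.5, 0.6, -0.8]
finger_gap: 0.0004
contact dial angle if touching 0.37 tool ang rel dial -0.57 r 0.0724 tcp [0.6146 0.0292 0.0797] Ftool [ 0.83 -0.78  0.33] M [ 0.04  0.03 -0.01] t 4.95
to 0 [0.46 0.05 0.64] turn -0.6
to -5 [0.47 0.6  0.48] turn 4.4
to -10 [0.48 1.17 0.37] turn 9.4
to -15 [0.49 1.74 0.31] turn 14.4
```

```bash
python3 -m pendant '[[[0.4,0.5,0.2],3,1],[[0.2,0.5,0.1],4,1],[[0,0.5,0],4,1],[[0,0.4,0],4,1],[[0,0,0],0,1]]'; python3 m.py
```

```text
clock: 5.58
tcp_pos: [0.6183, 0.0123, 0.0756]
eef_rot: [0.716, 0.013, -0.698, 0.014]
ft_force: [-0.3, -0.2, -0.5]
finger_gap: 0.0005
contact dial angle if touching -14.45 tool ang rel dial -15.99 r 0.0677 tcp [0.6183 0.0123 0.0756] Ftool [0.53 0.17 0.29] M [ 0.02 -0.01 -0.05] t 5.575
to -15 [0.06 0.06 0.13] turn -1.0
to -20 [ 0.06  0.62 -0.03] turn 4.0
to -25 [ 0.07  1.18 -0.15] turn 9.0
to -30 [ 0.07  1.76 -0.21] turn 14.0
```

```bash
python3 - <<'E'
from h import *
s0=robot.state(); s=viewer.snapshot('wrist');save(s,'w3')
E
```

```text
(no output)
```

View pics/w3.png

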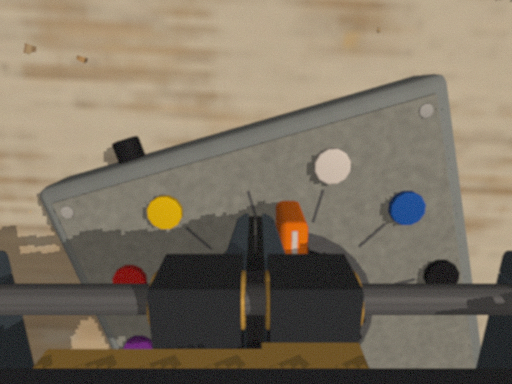

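```bash
python3 -m pendant '[[[0,0.4,0],3,1],[[0,0.4,-0.05],3,1],[[0,0,0],0,1]]'; python3 m.py;  python3 - <<'E'
from h import *
s0=robot.state(); s=viewer.snapshot('wrist');save(s,'w4')
E
```

```text
clock: 6.0
tcp_pos: [0.6188, 0.0047, 0.0756]
eef_rot: [0.716, -0.022, -0.697, -0.022]
ft_force: [-0.5, 0.4, -0.8]
finger_gap: 0.0002
contact dial angle if touching -21.28 tool ang rel dial -21.77 r 0.0658 tcp [0.6188 0.0047 0.0756] Ftool [ 0.75 -0.39  0.57] M [0.03 0.01 0.03] t 6.0
to -25 [ 0.07  0.41 -0.16] turn 3.2
to -30 [ 0.07  0.98 -0.29] turn 8.2
to -35 [ 0.07  1.55 -0.36] turn 13.2
```

View pics/w4.png

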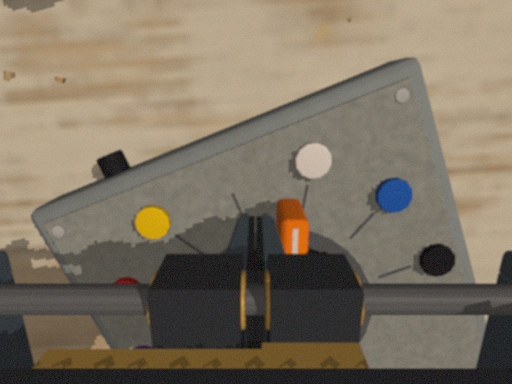

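```bash
cat > tab.py <<'E'
from g import *
def tab(name='wrist'):
    st=robot.state(); s=viewer.snapshot(name); px=s['pixels'].astype(int)
    T=toolT(st)@s['T_tool_cam'] if name=='wrist' else s['cam_to_world']
    hsv=cv2.cvtColor(s['pixels'],cv2.COLOR_RGB2HSV)
    m=(hsv[...,0]>4)&(hsv[...,0]<16)&(hsv[...,1]>170)&(hsv[...,2]>90)
    vv,uu=np.nonzero(m); d=s['depth'][vv,uu]; f=192/np.tan(np.radians(s['fovy'])/2)
    P=np.c_[(uu-s['cx'])/f*d,(vv-s['cy'])/f*d,d,np.ones(len(d))]@T.T
    k=(np.linalg.norm(P[:,:2]-AX,axis=1)<.1)&(P[:,2]>.055)&(P[:,2]<.105); P=P[k]
    top=P[P[:,2]>.093]
    for n,Q in (('all',P),('top',top)):
        if len(Q)<4: print(n,len(Q)); continue
        q=Q[:,:2]-AX; a=np.degrees(np.arctan2(q[:,1],q[:,0]))-TH
        # oriented extents
        print(name,n,len(Q),'ang mean',a.mean().round(2),'min/max',np.percentile(a,[3,97]).round(1),'r',np.linalg.norm(q,axis=1).mean().round(3),'z',Q[:,2].mean().round(3))
    return s
if __name__=='__main__':
    import sys
    for n in (sys.argv[1:] or ['wrist']): tab(n)
E
python3 tab.py wrist side
```

```text
wrist all 1241 ang mean -20.16 min/max [-25.2 -15.5] r 0.079 z 0.09
wrist top 758 ang mean -20.39 min/max [-25.3 -15.7] r 0.076 z 0.096
side all 38 ang mean -12.01 min/max [-20.6  -3.3] r 0.046 z 0.082
side top 10 ang mean -11.28 min/max [-23.1  -3.4] r 0.046 z 0.097
```

```bash
python3 -m pendant '[[[0,0.3,0],2,1],[[0,0,0],0,1],[[0,0,0],0,1]]'; python3 m.py;  python3 tab.py
```

```text
clock: 6.52
tcp_pos: [0.6185, 0.0019, 0.0755]
eef_rot: [0.715, -0.035, -0.697, -0.035]
ft_force: [-0.8, -1.2, -0.5]
finger_gap: 0.0003
contact dial angle if touching -23.92 tool ang rel dial -23.8 r 0.0648 tcp [0.6185 0.0019 0.0755] Ftool [0.47 1.31 0.65] M [-0.03 -0.01 -0.04] t 6.525
to -25 [ 0.06  0.12 -0.18] turn 1.2
to -30 [ 0.06  0.68 -0.33] turn 6.2
to -35 [ 0.06  1.25 -0.42] turn 11.2
wrist all 1289 ang mean -22.97 min/max [-28.2 -18.2] r 0.078 z 0.09
wrist top 791 ang mean -23.26 min/max [-28.4 -18.5] r 0.076 z 0.096
```

```bash
python3 -m pendant '[[[0,0.35,-0.1],3,1],[[0,0.35,-0.1],3,1],[[0,0,0],0,1]]'; python3 m.py;  python3 tab.py
```

```text
clock: 6.95
tcp_pos: [0.6195, -0.0053, 0.0755]
eef_rot: [0.712, -0.072, -0.694, -0.073]
ft_force: [0.6, -0.1, -0.4]
finger_gap: 0.0005
contact dial angle if touching -30.4 tool ang rel dial -29.9 r 0.0647 tcp [ 0.6195 -0.0053  0.0755] Ftool [ 0.38 -0.05 -0.57] M [0.03 0.03 0.05] t 6.95
to -35 [ 0.06  0.51 -0.31] turn 5.1
to -40 [ 0.06  1.08 -0.41] turn 10.1
to -45 [ 0.06  1.66 -0.47] turn 15.1
wrist all 1200 ang mean -28.69 min/max [-33.6 -24.1] r 0.079 z 0.09
wrist top 736 ang mean -28.98 min/max [-33.7 -24.3] r 0.076 z 0.096
```

```bash
python3 -m pendant '[[[0,0.45,-0.1],4,1],[[0,0.45,-0.1],4,1],[[0,0,0],0,1]]'; python3 m.py;  python3 tab.py
```

```text
clock: 7.38
tcp_pos: [0.6197, -0.0132, 0.0757]
eef_rot: [0.706, -0.119, -0.687, -0.123]
ft_force: [0.3, -0.0, -0.3]
finger_gap: 0.0007
contact dial angle if touching -37.45 tool ang rel dial -37.82 r 0.0645 tcp [ 0.6197 -0.0132  0.0757] Ftool [ 0.27 -0.06 -0.31] M [ 0.04 -0.01  0.02] t 7.375
to -40 [ 0.07  0.28 -0.27] turn 2.2
to -45 [ 0.07  0.84 -0.4 ] turn 7.2
to -50 [ 0.07  1.42 -0.48] turn 12.2
wrist all 1213 ang mean -36.17 min/max [-41.  -31.6] r 0.078 z 0.09
wrist top 757 ang mean -36.38 min/max [-41.1 -31.7] r 0.076 z 0.096
```

```bash
python3 - <<'E'
from tab import *
s=tab(); save(s,'w5')
s=viewer.snapshot('top');cv2.imwrite('pics/t5z.png',cv2.resize(s['pixels'][110:250,150:370,::-1],None,fx=3.6,fy=3.6,interpolation=cv2.INTER_CUBIC))
E
```

```text
wrist all 1221 ang mean -36.17 min/max [-41.1 -31.5] r 0.078 z 0.09
wrist top 761 ang mean -36.29 min/max [-41.2 -31.6] r 0.076 z 0.096
```

View pics/w5.png

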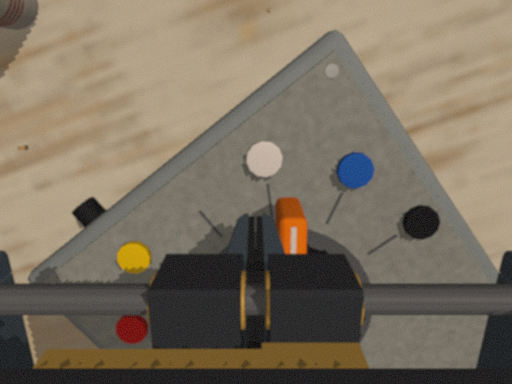

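View pics/t5z.png

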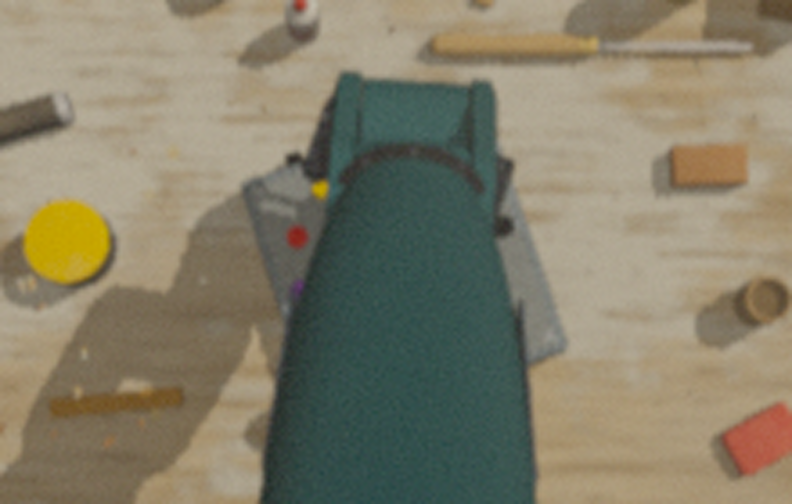

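```bash
python3 -m pendant '[[[0,0.4,-0.1],4,1],[[0,0.4,-0.1],4,1],[[0,0,0],0,1]]'; python3 m.py;  python3 tab.py
```

```text
clock: 7.9
tcp_pos: [0.619, -0.0208, 0.0758]
eef_rot: [0.696, -0.166, -0.677, -0.171]
ft_force: [-0.5, 0.5, 0.1]
finger_gap: 0.0005
contact dial angle if touching -44.25 tool ang rel dial -45.73 r 0.0644 tcp [ 0.619  -0.0208  0.0758] Ftool [-0.11 -0.22  0.65] M [0.12 0.07 0.02] t 7.9
to -45 [ 0.08  0.08 -0.22] turn -0.7
to -50 [ 0.08  0.63 -0.39] turn 4.3
to -55 [ 0.08  1.2  -0.5 ] turn 9.3
to -60 [ 0.07  1.77 -0.56] turn 14.3
wrist all 1247 ang mean -43.7 min/max [-48.7 -39. ] r 0.078 z 0.09
wrist top 779 ang mean -43.85 min/max [-48.8 -39.1] r 0.076 z 0.096
```

```bash
python3 -m pendant '[[[0,0.4,-0.15],3,1],[[0,0,0],0,1],[[0,0,0],0,1]]'; python3 m.py;  python3 tab.py
```

```text
clock: 8.32
tcp_pos: [0.6183, -0.0245, 0.0757]
eef_rot: [0.692, -0.182, -0.673, -0.187]
ft_force: [-0.2, 0.6, 1.6]
finger_gap: 0.0005
contact dial angle if touching -47.66 tool ang rel dial -48.36 r 0.0643 tcp [ 0.6183 -0.0245  0.0757] Ftool [-1.58 -0.5   0.42] M [0.06 0.04 0.01] t 8.325
to -50 [ 0.07  0.26 -0.29] turn 1.6
to -55 [ 0.07  0.82 -0.43] turn 6.6
to -60 [ 0.06  1.39 -0.52] turn 11.6
wrist all 1264 ang mean -47.38 min/max [-52.5 -42.8] r 0.078 z 0.09
wrist top 802 ang mean -47.54 min/max [-52.7 -42.8] r 0.075 z 0.096
```

```bash
python3 -m pendant '[[[0,-0.6,0],0,1],[[0,-0.6,0],0,1],[[0,0,0],0,1]]'; python3 m.py;  python3 - <<'E'
from tab import *
save(tab(),'w6')
E
```

```text
clock: 8.75
tcp_pos: [0.6249, -0.013, 0.0759]
eef_rot: [0.692, -0.181, -0.673, -0.187]
ft_force: [-0.1, 0.2, -0.1]
finger_gap: 0.0004
contact dial angle if touching -35.84 tool ang rel dial -48.28 r 0.0698 tcp [ 0.6249 -0.013   0.0759] Ftool [ 0.07 -0.09  0.21] M [ 0.11 -0.01  0.05] t 8.75
to -40 [0.08 0.5  0.13] turn -8.3
to -45 [ 0.08  1.03 -0.1 ] turn -3.3
to -50 [ 0.08  1.58 -0.29] turn 1.7
wrist all 1424 ang mean -46.57 min/max [-52.1 -41.8] r 0.077 z 0.09
wrist top 849 ang mean -47.04 min/max [-52.4 -42.2] r 0.075 z 0.096
```

View pics/w6.png

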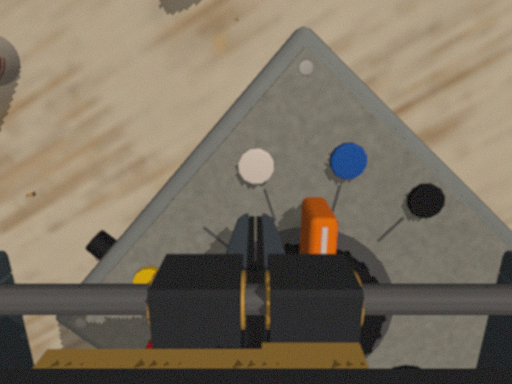

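```bash
python3 -m pendant '[[[0,0,0],0,1],[[0,0,0],0,1],[[0,0,0],0,1],[[0,0,0],0,1],[[0,0,0],0,1],[[0,0,0],0,1]]'; python3 tab.py
```

```text
clock: 9.55
tcp_pos: [0.6246, -0.0135, 0.0759]
eef_rot: [0.692, -0.181, -0.674, -0.187]
ft_force: [-0.3, -0.3, 0.6]
finger_gap: 0.0002
wrist all 1425 ang mean -46.56 min/max [-52.2 -41.7] r 0.077 z 0.09
wrist top 842 ang mean -47.06 min/max [-52.5 -42.3] r 0.075 z 0.096
```

```bash
python3 -m pendant '[[[0,0.6,-0.1],0,1],[[0,0.6,-0.1],3,1],[[0,0.5,-0.2],4,1],[[0,0.4,-0.1],3,1],[[0,0,0],0,1]]'; python3 m.py; python3 tab.py
```

```text
clock: 10.22
tcp_pos: [0.6168, -0.0356, 0.0755]
eef_rot: [0.672, -0.241, -0.655, -0.248]
ft_force: [-0.6, -0.5, 0.7]
finger_gap: 0.0005
contact dial angle if touching -57.03 tool ang rel dial -58.57 r 0.0658 tcp [ 0.6168 -0.0356  0.0755] Ftool [-0.67  0.77  0.11] M [ 0.01 -0.01 -0.01] t 10.225
to -60 [ 0.05  0.33 -0.15] turn 1.4
to -65 [ 0.04  0.89 -0.29] turn 6.4
wrist all 1146 ang mean -56.35 min/max [-61.  -51.9] r 0.079 z 0.09
wrist top 674 ang mean -56.57 min/max [-61.2 -51.9] r 0.076 z 0.096
```

```bash
python3 -m pendant '[[[0,0.3,-0.1],1.4,1],[[0,0,0],0,1],[[0,0,0],0,1]]'; python3 m.py; python3 tab.py
```

```text
clock: 10.65
tcp_pos: [0.6157, -0.0385, 0.0756]
eef_rot: [0.669, -0.248, -0.652, -0.256]
ft_force: [-0.4, 0.2, 0.9]
finger_gap: 0.0004
contact dial angle if touching -59.69 tool ang rel dial -59.9 r 0.0659 tcp [ 0.6157 -0.0385  0.0756] Ftool [-0.87  0.09  0.42] M [0.09 0.06 0.01] t 10.65
to -60 [ 0.06  0.03 -0.05] turn 0.1
to -65 [ 0.05  0.59 -0.2 ] turn 5.1
wrist all 1129 ang mean -58.62 min/max [-63.3 -54.1] r 0.079 z 0.089
wrist top 645 ang mean -58.89 min/max [-63.5 -54.3] r 0.077 z 0.096
```

```bash
python3 -m pendant '[[[0,-1,0],0,1],[[0,-1.5,0],0,1],[[-4,-1,0],0,1],[[-6,0,0],0,1],[[-4,0,2],0,1],[[0,0,3],0,1],[[0,0,0],0,1],[[0,0,0],0,1]]'; python3 - <<'E'
from tab import *
st=robot.state(); s=tab(); save(s,'w7')
T=toolT(st)@s['T_tool_cam']
for t in ['marker_blue','tab_top','marker_black','marker_white','marker_yellow']:
    for r in viewer.trace(s,t)[:1]:
        v,u=np.nonzero(r['mask']); z=.051 if 'mark' in t else .097
        p=ray(s,(u.mean(),v.mean()),z,T)[:2]-AX; print(t,r['p'],(u.mean(),v.mean()),np.degrees(np.arctan2(p[1],p[0]))-TH,np.linalg.norm(p))
E
```

```text
clock: 11.7
tcp_pos: [0.6025, 0.0274, 0.2208]
eef_rot: [0.67, -0.247, -0.652, -0.255]
ft_force: [0.3, 0.4, -0.3]
finger_gap: 0.0004
wrist all 782 ang mean -56.73 min/max [-65.6 -50. ] r 0.062 z 0.093
wrist top 599 ang mean -57.38 min/max [-64.5 -50.9] r 0.062 z 0.096
marker_blue 0.79 (np.float64(322.25), np.float64(73.4696261682243)) -59.416272956101125 0.10314762487599462
tab_top 0.71 (np.float64(317.9074052062285), np.float64(174.15844526328303)) -36.49860821362392 0.018688793156109728
marker_black 0.74 (np.float64(399.55919003115264), np.float64(231.74143302180684)) -181.93097187570064 0.1062530822449273
marker_white 0.87 (np.float64(266.23310023310023), np.float64(89.04895104895105)) -28.976026126989225 0.10364750838389412
marker_yellow 0.91 (np.float64(214.57478005865102), np.float64(179.4692082111437)) 30.434917509626008 0.10525428178433623
```

View pics/w7.png

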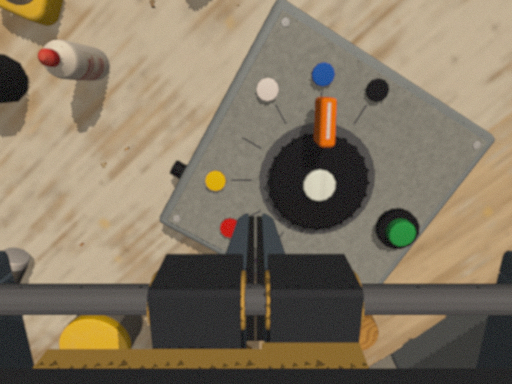

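```bash
cat > ln.py <<'E'
from g import *
def run(name='wrist'):
    st=robot.state(); s=viewer.snapshot(name); T=toolT(st)@s['T_tool_cam'] if name=='wrist' else s['cam_to_world']
    hsv=cv2.cvtColor(s['pixels'],cv2.COLOR_RGB2HSV).astype(int);h,sa,v=hsv[...,0],hsv[...,1],hsv[...,2]
    o=((h>2)&(h<18)&(sa>150)&(v>80)).astype(np.uint8)
    vv,uu=np.nonzero(np.ones_like(o)); 
    f=192/np.tan(np.radians(s['fovy'])/2); d=s['depth'].ravel()
    P=(np.c_[(uu-s['cx'])/f*d,(vv-s['cy'])/f*d,d,np.ones(len(d))]@T.T)[:,:3]
    near=(np.linalg.norm(P[:,:2]-AX,axis=1)<.11)
    def cen(m,z):
        k=m.ravel()&near; return ray(s,(uu[k].mean(),vv[k].mean()),z,T)[:2],k.sum()
    b,nb=cen((h>105)&(h<125)&(sa>150)&(v>80),.051)
    boss,n2=cen((sa<60)&(v>170)&(np.linalg.norm(P[:,:2]-AX,axis=1)<.025).reshape(o.shape),.065)
    # top face: all pixels with z>.092 near
    k=near&(P[:,2]>.091)&(P[:,2]<.103)&(np.linalg.norm(P[:,:2]-AX,axis=1)>.035)
    q=np.array([ray(s,(uu[i],vv[i]),.097,T)[:2] for i in np.nonzero(k)[0]])
    rect=cv2.minAreaRect((q*1000).astype(np.float32))
    c=q.mean(0); w,V=np.linalg.eigh(np.cov(q.T)); ax=V[:,1]; ax*=np.sign(ax@(c-boss))
    A=lambda x:np.degrees(np.arctan2(x[1],x[0]))-TH
    print('blue',b.round(4),nb,'boss',boss.round(4),n2,'ang boss->blue',A(b-boss).round(2))
    print('tab centre',c.round(4),len(q),'r',np.linalg.norm(c-boss).round(4),'ang boss->tab',A(c-boss).round(2),'tab axis dir',A(ax).round(2),'AX->tab',A(c-AX).round(2),'rect',rect)
    k2=k&((sa<110)&(v>150)).ravel()
    if k2.sum()>5:
        w_=np.array([ray(s,(uu[i],vv[i]),.097,T)[:2] for i in np.nonzero(k2)[0]]);cc=w_.mean(0)
        w2,V2=np.linalg.eigh(np.cov(w_.T));a2=V2[:,1];a2*=np.sign(a2@(cc-boss));print('white line',len(w_),A(cc-boss).round(2),'dir',A(a2).round(2),'r',np.linalg.norm(cc-boss).round(4))
    print('t',st['clock']); return s
if __name__=='__main__': 
    import sys
    run(sys.argv[1] if len(sys.argv)>1 else 'wrist')
E
python3 ln.py; python3 ln.py; python3 ln.py side
```

```text
blue [ 0.6315 -0.0798] 338 boss [ 0.5544 -0.0112] 723 ang boss->blue -59.8
tab centre [ 0.6036 -0.0521] 822 r 0.064 ang boss->tab -57.88 tab axis dir -58.68 AX->tab -57.55 rect ((603.3365478515625, -51.87608337402344), (14.216318130493164, 41.058616638183594), 51.210933685302734)
white line 123 -59.01 dir -58.61 r 0.0653
t 12.0
blue [ 0.6315 -0.0799] 337 boss [ 0.5543 -0.0112] 724 ang boss->blue -59.77
tab centre [ 0.6036 -0.0521] 822 r 0.064 ang boss->tab -57.83 tab axis dir -58.77 AX->tab -57.57 rect ((603.3238525390625, -51.80542755126953), (14.196925163269043, 40.82362365722656), 49.35648727416992)
white line 120 -58.99 dir -58.69 r 0.0656
t 12.05
blue [ 0.6347 -0.0757] 16 boss [ 0.5545 -0.0079] 81 ang boss->blue -58.33
tab centre [ 0.6023 -0.0472] 64 r 0.0619 ang boss->tab -57.56 tab axis dir -59.22 AX->tab -54.67 rect ((602.3071899414062, -45.77131652832031), (15.179563522338867, 45.74552917480469), 48.37107849121094)
t 12.1
```

```bash
cat > pre.py <<'E'
from g import *
import sys
tgt=float(sys.argv[1]);back=float(sys.argv[2]);z=float(sys.argv[3])
c,s=np.cos(np.radians(tgt+TH)),np.sin(np.radians(tgt+TH)); o=.0205+back
go([AX[0]+.063*c-o*s,AX[1]+.063*s+o*c,z]); T=toolT(robot.state()); print('turn',np.degrees(np.arctan2(T[1,1],T[0,1]))+90-TH-tgt)
E
python3 pre.py -61 .025 .22
```

```text
tcp [0.6017 0.0269 0.2204] yang -131.66 shift cm [ 0.11  1.61 -5.52]
turn 1.211991787007122
```

```bash
python3 -m pendant '[[[0,0.8,-2.8],0.6,1],[[0,0.8,-2.7],0.6,1],[[5,0,0],0,1],[[5,0,0],0,1],[[3,0,0],0,1],[[0,0,0],0,1]]'; python3 pre.py -61 0 .075
```

```text
clock: 12.9
tcp_pos: [0.6395, -0.0266, 0.0886]
eef_rot: [0.668, -0.255, -0.648, -0.264]
ft_force: [0.3, 0.5, 0.5]
finger_gap: 0.0005
tcp [ 0.6395 -0.0266  0.0886] yang -133.07 shift cm [1.28 2.67 0.87]
turn -0.19641606846329296
```

```bash
python3 -m pendant '[[[1,0.8,0.5],0,1],[[0.4,0.8,0.3],0,1],[[0,0.5,0.1],0,1],[[0,0,0],0,1]]'; python3 pre.py -61 0 .075;python3 tab.py
```

```text
clock: 13.4
tcp_pos: [0.6194, -0.0372, 0.0766]
eef_rot: [0.669, -0.255, -0.646, -0.265]
ft_force: [0.9, 0.3, -0.1]
finger_gap: 0.0007
tcp [ 0.6194 -0.0372  0.0766] yang -133.1 shift cm [0.15 0.5  0.11]
turn -0.22933059693974656
wrist all 1181 ang mean -58.29 min/max [-63.3 -53.6] r 0.079 z 0.09
wrist top 705 ang mean -58.45 min/max [-63.7 -53.6] r 0.077 z 0.096
```

```bash
python3 -m pendant '[[[0,0.4,0.1],0,1],[[0,0.2,0],0,1],[[0,0,0],0,1]]'; python3 pre.py -61 0 .075;python3 tab.py
```

```text
clock: 13.82
tcp_pos: [0.6153, -0.041, 0.0773]
eef_rot: [0.669, -0.255, -0.646, -0.265]
ft_force: [-0.0, -0.6, 0.5]
finger_gap: 0.0001
tcp [ 0.6153 -0.041   0.0773] yang -133.08 shift cm [ 0.23 -0.06  0.06]
turn -0.2074047575052873
wrist all 1059 ang mean -60.36 min/max [-64.9 -55.9] r 0.079 z 0.089
wrist top 612 ang mean -60.66 min/max [-65.1 -56.1] r 0.077 z 0.096
```

```bash
python3 -m pendant '[[[0,-1,0],0,1],[[0,-1.5,0],0,1],[[-4,-1,0],0,1],[[-6,0,0],0,1],[[-4,0,2],0,1],[[0,0,3],0,1],[[0,0,0],0,1],[[0,0,0],0,1]]'; python3 ln.py; python3 ln.py
```

```text
clock: 14.88
tcp_pos: [0.6024, 0.0253, 0.2222]
eef_rot: [0.67, -0.254, -0.645, -0.264]
ft_force: [0.3, 0.2, 1.3]
finger_gap: 0.0002
blue [ 0.6315 -0.0798] 332 boss [ 0.5543 -0.0113] 716 ang boss->blue -59.75
tab centre [ 0.6025 -0.0536] 813 r 0.0642 ang boss->tab -59.42 tab axis dir -60.7 AX->tab -59.24 rect ((602.2415771484375, -53.26913833618164), (14.320741653442383, 41.00520706176758), 47.10746765136719)
white line 111 -60.56 dir -60.2 r 0.0653
t 14.875
blue [ 0.6315 -0.08  ] 340 boss [ 0.5542 -0.0112] 709 ang boss->blue -59.77
tab centre [ 0.6024 -0.0535] 823 r 0.0641 ang boss->tab -59.41 tab axis dir -60.23 AX->tab -59.27 rect ((602.11474609375, -53.27294921875), (14.15477466583252, 41.02821350097656), 47.72093963623047)
white line 116 -60.56 dir -60.42 r 0.0651
t 14.925
```

```bash
python3 g.py .4606 -.0432 .12; python3 -c "
from h import *
print(robot.state()['joints'].round(3))
s=viewer.snapshot('wrist')
T=toolT(robot.state())@s['T_tool_cam']
hsv=cv2.cvtColor(s['pixels'],cv2.COLOR_RGB2HSV).astype(int);m=(abs(hsv[...,0]-68)<15)&(hsv[...,1]>120)&(hsv[...,2]>50)
v,u=np.nonzero(m);print(len(u),u.mean(),v.mean(),world(s,(u.mean(),v.mean()),T))
for r in range(20,30,3):
  print([world(s,(u.mean()+r*np.cos(a),v.mean()+r*np.sin(a)),T)[2].round(4) for a in np.arange(0,6.28,.8)])
"
```

```text
tcp [0.6021 0.0249 0.2217] yang -132.98 shift cm [ 9.63 14.89  5.96]
F [-0.37  1.09 -0.8 ] gap 0.0005482185191157116 t 14.975
[2.000e-03 2.030e-01 1.951e+00 1.000e-03 9.500e-01 2.323e+00]
670 401.2597014925373 231.06268656716418 [ 0.46144527 -0.04227215  0.06678244]
[np.float64(0.0409), np.float64(-0.0006), np.float64(0.0446), np.float64(0.0564), np.float64(0.0567), np.float64(0.0568), np.float64(0.0561), np.float64(0.0455)]
[np.float64(-0.0001), np.float64(-0.0005), np.float64(0.0417), np.float64(0.0445), np.float64(0.0559), np.float64(0.055), np.float64(0.0503), np.float64(0.0445)]
[np.float64(-0.0009), np.float64(-0.0001), np.float64(0.0417), np.float64(0.0442), np.float64(0.0474), np.float64(0.0483), np.float64(0.0447), np.float64(0.0446)]
[np.float64(-0.0012), np.float64(-0.0006), np.float64(0.0404), np.float64(0.0444), np.float64(0.0457), np.float64(0.0444), np.float64(0.0446), np.float64(0.045)]
```

```bash
python3 -m pendant '[[[0,5,2],0,1],[[0,5,2],0,1],[[2,4.5,1.9],0,1],[[3,0,0],0,1],[[0,0,0],0,1]]'; python3 g.py .461 -.0428 .075
```

```text
clock: 15.65
tcp_pos: [0.4591, -0.0441, 0.1639]
eef_rot: [0.669, -0.255, -0.646, -0.265]
ft_force: [-0.4, -0.1, 0.7]
finger_gap: 0.0004
tcp [ 0.4591 -0.0441  0.1639] yang -133.11 shift cm [ 8.9  -0.    0.17]
F [-0.4  -0.14  0.73] gap 0.00036974183777814735 t 15.65
```

```bash
python3 -m pendant '[[[4,0,0.1],0,1],[[3,0,0],0,1],[[1.5,0,0],0,1],[[0,0,0],0,1]]'; python3 g.py .461 -.0428 .060
```

```text
clock: 16.15
tcp_pos: [0.4662, -0.044, 0.0803]
eef_rot: [0.67, -0.255, -0.645, -0.265]
ft_force: [-0.4, 0.4, 0.5]
finger_gap: 0.0007
tcp [ 0.4662 -0.044   0.0803] yang -133.11 shift cm [2.01 0.33 0.52]
F [-0.44  0.42  0.54] gap 0.0006941394484378776 t 16.15
```

```bash
python3 -m pendant '[[[0.6,0.35,0.5],0,1],[[0.6,0.1,0.2],0,1],[[0.3,0,0],0,1]]'; python3 g.py .461 -.0428 .060
```

```text
clock: 16.52
tcp_pos: [0.4597, -0.0425, 0.0665]
eef_rot: [0.671, -0.254, -0.643, -0.265]
ft_force: [-1.3, 0.3, 2.4]
finger_gap: 0.0002
tcp [ 0.4597 -0.0425  0.0665] yang -133.1 shift cm [ 0.65 -0.05 -0.1 ]
F [-1.35  0.27  2.36] gap 0.00023770446613096633 t 16.525
```

```bash
python3 -m pendant '[[[0.4,0,0],0,1],[[0.3,0,0],0,1],[[0.2,0,0],0,1]]'; python3 g.py .461 -.0428 .060
```

```text
clock: 16.9
tcp_pos: [0.4601, -0.0425, 0.06]
eef_rot: [0.67, -0.254, -0.645, -0.265]
ft_force: [-29.6, 2.5, 86.1]
finger_gap: 0.0003
tcp [ 0.4601 -0.0425  0.06  ] yang -133.09 shift cm [-0.   -0.04 -0.08]
F [-29.56   2.46  86.06] gap 0.0003019115750617728 t 16.9
```

```bash
python3 -m pendant '[[[-0.5,0,0],0,1],[[-1.5,0,0],0,1],[[-3,0,0],0,1],[[-5,0,0],0,1],[[-5,0,0],0,1],[[0,0,0],0,1]]'; python3 g.py .602 .0253 .222
```

```text
clock: 17.65
tcp_pos: [0.4548, -0.0428, 0.2174]
eef_rot: [0.671, -0.254, -0.644, -0.265]
ft_force: [-0.6, 0.8, -0.4]
finger_gap: 0.0002
tcp [ 0.4548 -0.0428  0.2174] yang -133.09 shift cm [  0.16 -15.03  -6.1 ]
F [-0.58  0.81 -0.43] gap 0.0001507824892684457 t 17.65
```

Go back to the viewpoint to check the tab and the button.

```bash
python3 -m pendant '[[[0,-5,-2],0,1],[[0,-5,-2],0,1],[[0,-5,-2],0,1],[[0,0,0],0,1],[[0,0,0],0,1]]'; python3 - <<'E'
from ln import *
s=run(); save(s,'w8'); run()
T=toolT(robot.state())@s['T_tool_cam']
hsv=cv2.cvtColor(s['pixels'],cv2.COLOR_RGB2HSV).astype(int);m=(abs(hsv[...,0]-68)<15)&(hsv[...,1]>120)&(hsv[...,2]>50)
v,u=np.nonzero(m);print('button',len(u),world(s,(u.mean(),v.mean()),T))
E
```

```text
clock: 18.27
tcp_pos: [0.6034, 0.0277, 0.2217]
eef_rot: [0.671, -0.255, -0.644, -0.265]
ft_force: [-0.3, 0.3, 0.1]
finger_gap: 0.0004
blue [ 0.6315 -0.0798] 335 boss [ 0.5543 -0.0114] 720 ang boss->blue -59.73
tab centre [ 0.6025 -0.0536] 819 r 0.0641 ang boss->tab -59.34 tab axis dir -60.46 AX->tab -59.21 rect ((602.3200073242188, -53.35741424560547), (14.221314430236816, 40.931156158447266), 47.54594039916992)
white line 114 -60.55 dir -60.2 r 0.0653
t 18.275
blue [ 0.6315 -0.0799] 335 boss [ 0.5543 -0.0113] 715 ang boss->blue -59.75
tab centre [ 0.6025 -0.0535] 821 r 0.0641 ang boss->tab -59.32 tab axis dir -60.5 AX->tab -59.18 rect ((602.4559326171875, -53.321006774902344), (14.393166542053223, 40.94344711303711), 47.44772720336914)
white line 115 -60.57 dir -60.23 r 0.0653
t 18.325
button 676 [ 0.461933   -0.04239149  0.06757919]
```

View pics/w8.png

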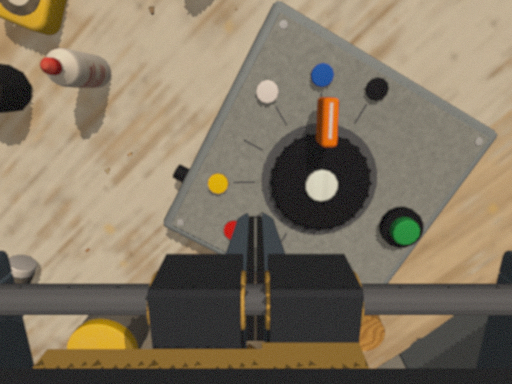

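```bash
python3 - <<'E'
from h import *
s=viewer.snapshot('side');save(s,'s9')
for t in ['burl_blank','turned_cup','pen_blank','offcut','wax_tin']:
    for r in viewer.look_for(s,t)[:1]: print(t,np.round(r['pixel']),round(r['p'],2),world(s,r['pixel']).round(3))
print(robot.finish_job())
E
```

```text
burl_blank [296. 216.] 0.7 [0.429 0.072 0.093]
turned_cup [291. 128.] 0.72 [ 0.517 -0.345  0.04 ]
pen_blank [282. 310.] 0.58 [0.415 0.28  0.017]
offcut [245. 135.] 0.5 [ 0.65  -0.296  0.025]
the job is handed in; nothing more can be done
None
```

The job is done and handed in at about 18 s. I pushed the orange tab clockwise with the closed fingers from 0 to the blue marker at -60°. I then pressed the green button fully down and let it come up again.

**Last checks**
- **Tab:** it reads between -59.3° and -60.6° depending on the method, against -59.7° for blue in the same picture. It did not move when the button was pressed.
- **Button:** its top is back at its height from before the press, about 66–67 mm.
- **Bystanders:** the burl blank, cup, pen blank and offcut are where they started, within detection noise. The wax tin was not found in the last side picture, but it shows standing in the wrist view.

**What disagreed or went less well**
- **No clicks:** I felt no click humps. Side forces stayed around 1 N at each pause. Released once at about -47°, the tab stayed there instead of running on to -60°.
- **Positioned by measurement:** because of that, I placed the tab by eye and measurement and nudged it once, from about -59° to -60°. I can't confirm that a sprung click position is holding it.
- **Hard press:** the button press bottomed out at 86 N upward, about 91 N in total, at the wrist. That is far more than the 5 N needed, but under the 120 N limit, and only the fingertips touched it.

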